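# Take the paint test kit apart and put each piece in its place

## Task

The paint test kit has been piled up on its steel gauge block. Take the pile apart from the top down, one thing at a time, and put each thing centred in its own place: the amber jar on the round cork coaster, the blue-capped vial in the small white dish with the blue middle, the film applicator lying flat in the short wooden tray and the steel gauge block lying flat in the long aluminium tray, each of these two lengthwise between the tray's raised ends. Keep the jar and the vial upright all the time, and leave the glass flask and the metal flow cup where they stand.

Things in the scene. Friction and masses are not known exactly. Their poses are not given: they have to be found in the camera images.
- jar: Small amber-brown glass jar with a brown screw cap, 49 mm diameter, 76 mm high (upper 18 mm is the cap, 47 mm diameter), 0.11 kg. Starts standing on top of the film applicator. Origin: centre of the underside; z up along its axis.
- vial: Cream-coloured sample vial with a blue cap, 25 mm diameter, 67 mm high, 0.022 kg. Starts standing on the gauge block's bare end, about 60 mm from the block's middle along its +y. Origin: centre of the underside; z up along its axis.
- applicator: Steel film applicator: a flat rectangular frame, 50 mm (its x) by 84 mm (its y), 22 mm high, with an open window of 30 by 60 mm in the middle, 0.3 kg. It can be gripped across its 50 mm width. Starts on the gauge block, about 36 mm from the block's middle along the block's -y, long sides parallel to the block's, with the jar on it. Origin: centre of the underside.
- gauge: Flat steel grind gauge block, 60 mm (its x) by 170 mm (its y), 12.5 mm thick, about 0.9 kg, lying on the worktop at the bottom of the pile. Can be gripped across its 60 mm width. Origin: centre of the underside.
- jar_coaster: Place of the jar, fixed: round cork coaster of 86 mm diameter, floor 4 mm above the worktop, low rim 8 mm high and 5 mm thick round it. Origin: centre of its underside.
- vial_dish: Place of the vial, fixed: small round white dish of 62 mm diameter with a blue middle, floor 4 mm above the worktop, low rim 8 mm high and 5 mm thick. Origin: centre of its underside.
- applicator_tray: Place of the film applicator, fixed: short wooden tray, 78 mm (its x) by 122 mm (its y), floor 4 mm above the worktop, an 8 mm wide raised strip 10 mm high along each end in y (106 mm between them), open at the long sides. Origin: centre of its underside.
- gauge_tray: Place of the gauge block, fixed: long aluminium tray with a grey pad, 82 mm (its x) by 208 mm (its y), floor 4 mm above the worktop, an 8 mm wide raised strip 10 mm high along each end in y (192 mm between them), open at the long sides. Origin: centre of its underside.
- flask: Bystander: glass flask with a ball stopper and a red-edged label, 72 mm diameter, 116 mm high, standing behind the pile. Origin: centre of the underside.
- flow_cup: Bystander: pale metal flow cup standing on its rim, cone upward, 72 mm diameter, 67 mm high, behind the pile. Origin: centre of the underside.
Mind the look-alikes: they are no part of the job. Of the things that look like the vial_dish, take the one that is farthest to the robot's right at the start.

How it is judged:
By the outcome, as a careful person would: the job done as asked, in the order asked, and still so for the second after the job is handed in, with the robot touching nothing.
It also fails if it takes over 136 s, if anything falls off the work surface, if the arm or the gripper's body presses on something with over 40 N, if the wrist force passes 120 N, or if a joint passes its speed limit or range.

## Robot

A 6-joint arm with a two-finger parallel gripper is mounted at the origin on a cart in front of the work surface, level with it; the furniture and walls round the work are solid. World frame = base frame: x ahead of the robot, y to its left, z up, the work surface at z = 0. Lengths are in mm, angles in rad, forces in N, time in s.
With the tool pointing down it reaches from about 400 to 925 mm from the base axis. Payload 12.5 kg.
Tool frame: the origin (TCP) lies at the very end of the fingers, on their centre line; the grasp point (between the pads) lies 19 mm behind it; z points along the fingers, x is the direction in which the jaws open and shut, and the axes are right-handed (so a half turn about z gives the same grasp; the last joint's range is limited). The gripper opens to 95 mm and grips with 3 to 60 N. Pads are 20 mm wide; open, the fingers measure 119 mm over their backs; the gripper's body (75 mm by 180 mm) begins 59 mm behind the grasp point.
Start: joints at [-1.245, 0.491, 1.559, -0, 1.092, -0.106], TCP at [261.591, -567.642, 214.661] pointing down, gripper open.
Joint ranges: [-3.1, 3.1], [-0.84, 2.19], [0.05, 2.79], [-1.13, 4.28], [0.06, 2.93], [-2.69, 2.69]. Speed limits (rad/s): [2.22, 2.22, 2.79, 3.14, 3.14, 3.14].

## Interface

Orientations are given as [roll, pitch, yaw] about the fixed x, y, z axes, in that order (R = Rz(yaw) Ry(pitch) Rx(roll)).
In Python, from cell import env gives the robot as it stands.
- The arm moves only by the tool arm_command, never from a script. Its argument "motion" is one flat list of numbers, 7 for each row, row after row: the opening, from -1 (shut) to 1 (fully open), then the shift along the tool's x, y, z in mm, then the turn, a rotation vector about the tool's x, y, z in degrees. In form: [fingers, dx, dy, dz, rx, ry, rz, fingers, dx, dy, dz, rx, ry, rz, ...]. A call has 1 to 20 rows; each row is the pose to reach, as a shift and turn from the pose commanded when the call began, along the tool's axes at that moment; what a row does not reach only later rows make up. A row lasts 1/10 s, in which the tool goes at most 50 mm and 8.59 degrees, less where a joint would pass 70% of its speed; a pose out of reach is approached as far as the arm can. A call with a gripper value outside its range is refused whole. The fingers move at their own pace and stop on an object; the grip force is fixed at half the most. Time passes only in rows, so rows that repeat a pose let the fingers close. It gives the time, the measured TCP pose, the force and the opening at its end, in the units of the state.
- env.state(): the state, without advancing time (a new reading comes with each control period).
- env.read_camera(name): name is "scene" or "top" or "wrist"; returns (picture, depth): 384x512x3 uint8, red, green, blue; 384x512 float32, mm along the optical axis (not along the pixel's ray), 0 where there is no reading.
- env.calibration(name): a dict with "fx", "fy", "cx", "cy" (pixels), "cam_to_world" (4x4, takes a point from camera to world coordinates). Camera axes: x right, y down, z forward; pixel columns grow to the right and rows downward; lengths in mm; the calibration is good to about 2 mm. A picture is of the moment at which its call begins: read the wrist's pose just before it. calibration takes no time and is no camera call; for the wrist camera it gives the pose at the moment of the call.
- env.job_done(): hands the job in, once; it reports no verdict.
Trained networks look in the newest picture that a camera, given by its name, has taken for a name from the list of things; names that differ only in an ending like _2 or _b are one class to them, and where a whole thing is asked for, a point or a joint stands for the part that bears it (a point fixed in the world has none). Each returns a list of dicts, best first, with "confidence" (0 to 1); they miss things now and then, are a little off and sometimes report something else, mostly with a low value. They report only what shows in the picture. A call takes as long as a camera call. They do not tell look-alikes from the thing itself.
- env.recognise(camera, label): "location" ([column, row] in pixels, amid what is visible of it).
- env.silhouettes(camera, label): "region" (384x512 bool, what is visible of it) and "location" ([column, row] in pixels, amid what is visible of it).
- env.spot_point(camera, label): "location" ([column, row] in pixels: a listed point, or the origin of a listed thing).
The state is a dict: "t": time; "joints": joint angles; "qvel": joint speeds; "tau": joint torques, N m; "eef_pos": TCP position; "tcp_rot": TCP orientation; "ft_force": force on the tool from outside, world axes, zero at the start; "moment": the same for the moment, N m; "opening": opening from 0.0 (shut) to 1.0 (fully open).
Only numpy, scipy, OpenCV 4.12 (cv2) and the standard library are available. Lean on these libraries where they do the work, as an engineer would, in place of code of your own. Each camera call takes 0.05 s, during which the arm holds its last target.

## Working session

There is one attempt and no reset: what is moved stays moved. The work goes in short steps, Python scripts to look and compute and a tool call to move; the robot and the scene stay as the last step left them, time stands still between calls to the robot, and variables do not carry over. Pictures are saved under pics/ and viewed, and the job is handed in when it is done.

Besides the shell and the picture viewer there is one more tool, called after ">>>" by a JSON object that holds its "method" and its "body". arm_command: Moves the arm, as the interface text tells. Its arguments: {"type":"object","properties":{"motion":{"type":"array","items":{"type":"number"}}},"required":["motion"]}

```bash
ls; mkdir -p pics; python3 - <<'E'
from cell import env
import cv2
print(env.state())
for c in ("scene","top"):
    p,d=env.read_camera(c); cv2.imwrite(f"pics/{c}0.png",p[:,:,::-1])
    k=env.calibration(c); print(c,k)
E
```

```text
pics
{'t': 0.0, 'joints': array([-1.24459942e+00,  4.91548538e-01,  1.55947812e+00,  3.14861852e-06,
        1.09170119e+00, -1.05614666e-01]), 'qvel': array([ 7.80840971e-04,  7.56054820e-04,  6.64635322e-05, -4.67602523e-04,
       -6.38319480e-04,  8.38317153e-04]), 'tau': array([-1.27357169e-03, -6.12645435e+01, -2.58183968e+01,  6.92370976e-02,
        4.81628941e-02, -7.15169790e-05]), 'eef_pos': array([ 261.50261655, -567.37821353,  214.05872761]), 'tcp_rot': array([-3.14147021e+00,  1.12857523e-03, -1.13898614e+00]), 'ft_force': array([-0.50624797,  0.69196302, -0.03137191]), 'moment': array([-0.01609024,  0.00287144, -0.03492301]), 'opening': 0.9963049560853677}
scene {'fx': 476.30447165063697, 'fy': 476.30447165063697, 'cx': 250.80580004747392, 'cy': 188.56050281902, 'cam_to_world': array([[-6.78340986e-01, -3.79917649e-01,  6.28900697e-01,
        -2.34813215e+02],
       [-7.34745300e-01,  3.48783852e-01, -5.81806814e-01,
         6.91578171e+02],
       [ 1.68826946e-03, -8.56745239e-01, -5.15737089e-01,
         7.57368005e+02],
       [ 0.00000000e+00,  0.00000000e+00,  0.00000000e+00,
         1.00000000e+00]])}
top {'fx': 437.5186955721449, 'fy': 437.5186955721449, 'cx': 255.37448538991652, 'cy': 190.43921171342714, 'cam_to_world': array([[ 1.11482308e-02, -9.93437454e-01,  1.13832076e-01,
         4.54005623e+02],
       [-9.99905953e-01, -1.19847709e-02, -6.66717124e-03,
        -5.92360102e+01],
       [ 7.98766896e-03, -1.13747043e-01, -9.93477633e-01,
         1.33676483e+03],
       [ 0.00000000e+00,  0.00000000e+00,  0.00000000e+00,
         1.00000000e+00]])}
```

View pics/scene0.png

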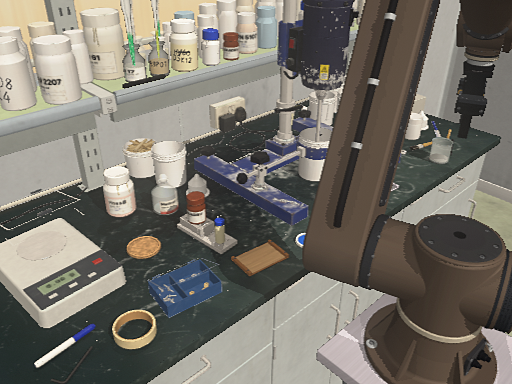

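View pics/top0.png

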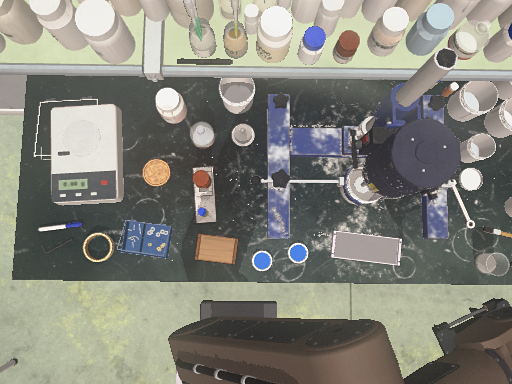

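```bash
cat > h.py <<'E'
from cell import env
import numpy as np, cv2
def cloud(c):
    p,d=env.read_camera(c); k=env.calibration(c)
    v,u=np.mgrid[0:384,0:512]
    P=np.stack([(u-k['cx'])/k['fx']*d,(v-k['cy'])/k['fy']*d,d],-1)
    M=k['cam_to_world']; W=P@M[:3,:3].T+M[:3,3]; W[d==0]=np.nan
    return p,d,W
def proj(c,pt):
    k=env.calibration(c);M=np.linalg.inv(k['cam_to_world']);q=M[:3,:3]@np.array(pt)+M[:3,3]
    return k['fx']*q[0]/q[2]+k['cx'],k['fy']*q[1]/q[2]+k['cy']
def pix(c,u,v,z):
    k=env.calibration(c);M=k['cam_to_world'];r=M[:3,:3]@np.array([(u-k['cx'])/k['fx'],(v-k['cy'])/k['fy'],1]);o=M[:3,3]
    return o+r*(z-o[2])/r[2]
E
python3 - <<'E'
from h import *
p,d,W=cloud("top")
np.save("topW.npy",W);np.save("topP.npy",p)
for n,(u,v) in dict(coaster=(156,172),jar=(203,177),vial=(202,212),ga=(210,188),ge=(205,218),wtray=(216,249),d1=(262,260),d2=(298,253),at=(367,248),flask=(202,133),cup=(243,134),bar=(280,220),rod=(320,181),motor=(425,155),rodend=(470,222),b3=(435,225),table=(180,240),pot=(355,188)).items(): print(n,W[v,u].round(0))
for lab in ["jar","vial","applicator","gauge","jar_coaster","vial_dish","applicator_tray","gauge_tray"]:
    for r in env.silhouettes("top",lab)[:3]:
        m=r["region"]; w=W[m]; 
        (c,s,a)=cv2.minAreaRect(np.float32(np.argwhere(m)[:,::-1]))
        print(lab,round(r["confidence"],2),np.round(r["location"]),m.sum(),np.nanmedian(w,0).round(1),np.nanpercentile(w,99,axis=0).round(0))
cv2.imwrite("pics/topz.png",cv2.resize(p[140:280,130:410,::-1],None,fx=2.8,fy=2.8,interpolation=cv2.INTER_CUBIC))
E
```

```text
coaster [660. 238.   3.]
jar [631.  81. 112.]
vial [534.  85.  82.]
ga [609.  68.  37.]
ge [520.  83.  16.]
wtray [427.  49.   2.]
d1 [396. -91.   2.]
d2 [ 418. -199.    4.]
at [ 436. -407.    9.]
flask [784. 100.   5.]
cup [771. -29.  53.]
bar [ 515. -141.   49.]
rod [ 625. -252.   98.]
motor [ 614. -376.  547.]
rodend [ 518. -728.   -3.]
b3 [ 506. -601.   43.]
table [453. 159.  -2.]
pot [ 609. -358.   73.]
jar 0.78 [205. 178.] 275 [625.6  84.9 107.4] [652. 109. 114.]
vial 0.44 [203. 209.] 70 [535.5  82.2  78.3] [546.  97.  85.]
applicator 0.62 [211. 187.] 187 [606.3  76.7  33.5] [672. 110. 106.]
applicator 0.35 [206. 210.] 78 [533.8  84.7  78.2] [548.  97.  85.]
gauge 0.57 [208. 205.] 465 [559.4  78.5  12.2] [649. 115.  18.]
gauge 0.34 [203. 178.] 239 [625.5  84.8 108. ] [648. 109. 114.]
jar_coaster 0.73 [158. 169.] 593 [660.2 236.9   4.4] [700. 277.  11.]
vial_dish 0.78 [298. 255.] 326 [ 418.5 -198.7    4.1] [ 448. -169.   12.]
applicator_tray 0.74 [215. 248.] 1062 [427.7  48.5   4. ] [469. 108.  13.]
gauge_tray 0.86 [366. 248.] 1905 [ 437.4 -405.5    3.8] [ 483. -301.   12.]
```

View pics/topz.png

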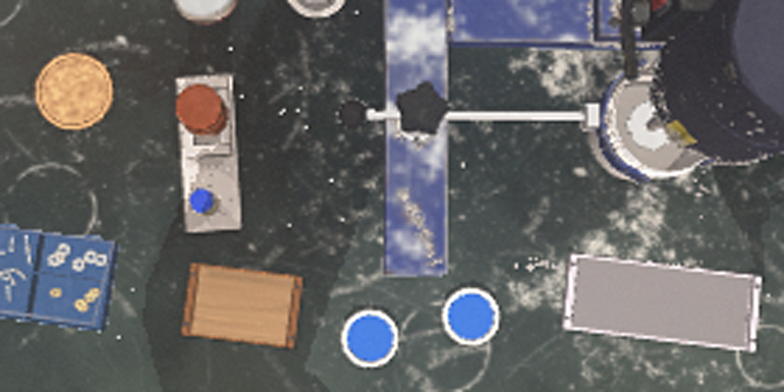

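```bash
cat >> h.py <<'E'
from scipy.spatial.transform import Rotation as Ro
def dl(x,y,z,yaw,verbose=True):
    "delta in tool axes to target, tool pointing down, yaw deg"
    s=env.state(); R=Ro.from_euler('xyz',s['tcp_rot']); T=Ro.from_euler('xyz',[np.pi,0,np.radians(yaw)])
    t=R.inv().apply(np.array([x,y,z])-s['eef_pos']); r=(R.inv()*T).as_rotvec(degrees=True)
    print('d',t.round(1),'r',r.round(1),'from',s['eef_pos'].round(1),np.degrees(s['tcp_rot']).round(1),'t',round(s['t'],2)); return t,r
E
python3 - <<'E'
from h import *
dl(430,-400,330,-90)
dl(430,-400,330,0)
W=np.load("topW.npy")
# obstacles region heights near gauge tray: max x-min of things with z>60, y<-250
m=(W[...,2]>55)&(W[...,1]<-80)&(W[...,1]>-800)&(W[...,0]<620)&(W[...,0]>450)
w=W[m]
for y in range(-600,-80,40):
    q=w[(w[:,1]>=y)&(w[:,1]<y+40)]
    if len(q): i=q[:,0].argmin(); print(y,q[i].round(),len(q))
E
```

```text
d [ -81.8 -223.1 -115.3] r [-0.  -0.  24.7] from [ 261.6 -567.6  214.7] [-180.    -0.   -65.3] t 0.55
d [ -81.8 -223.1 -115.3] r [  0.   -0.  -65.3] from [ 261.6 -567.6  214.7] [-180.    -0.   -65.3] t 0.55
-600 [ 610. -597.  115.] 22
-480 [ 601. -442.  539.] 17
-440 [ 529. -406.  508.] 692
-400 [ 537. -400.  504.] 1203
-360 [ 558. -358.  435.] 1577
-320 [ 591. -320.  536.] 488
-160 [ 600. -148.  154.] 101
-120 [ 604. -116.  139.] 20
```

```bash
python3 - <<'E'
from h import *
k=env.calibration("wrist"); M=k['cam_to_world']; s=env.state()
R=Ro.from_euler('xyz',s['tcp_rot'])
print(k['fx'],k['cx'],k['cy']); print("cam in tool",R.inv().apply(M[:3,3]-s['eef_pos']).round(1)); print((R.inv().as_matrix()@M[:3,:3]).round(3))
dl(390,-400,250,0); dl(390,-400,250,-90)
E
```

```text
285.78761258098586 254.3607763656975 188.0194136452974
cam in tool [   0.5  -83.5 -170. ]
[[ 1.     0.     0.002]
 [-0.001  0.955  0.295]
 [-0.002 -0.295  0.955]]
d [ -98.5 -186.8  -35.3] r [  0.   -0.  -65.3] from [ 261.6 -567.6  214.7] [-180.    -0.   -65.3] t 0.55
d [ -98.5 -186.8  -35.3] r [-0.  -0.  24.7] from [ 261.6 -567.6  214.7] [-180.    -0.   -65.3] t 0.55
```

>>> {"method": "arm_command", "body": {"motion": [1, -20, -40, -8, 0, 0, -7, 1, -40, -80, -15, 0, 0, -15, 1, -60, -115, -22, 0, 0, -23, 1, -80, -150, -30, 0, 0, -31, 1, -98, -187, -35, 0, 0, -39, 1, -98, -187, -35, 0, 0, -47, 1, -98, -187, -35, 0, 0, -55, 1, -98, -187, -35, 0, 0, -62, 1, -98, -187, -35, 0, 0, -65, 1, -98, -187, -35, 0, 0, -65, 1, -98, -187, -35, 0, 0, -65]}}

```text
t: 1.65
eef_pos: [390.4, -400.4, 249.7]
tcp_rot: [3.141, -0.0, -0.006]
ft_force: [0.0, 0.5, 1.0]
opening: 0.999
```

```bash
python3 - <<'E'
from h import *
p,d,W=cloud("wrist"); np.savez("w1.npz",p=p,d=d,W=W)
cv2.imwrite("pics/w1.png",p[:,:,::-1])
dl(440,-40,250,45)
E
```

```text
d [  47.3 -360.7   -0.4] r [  0.   -0.  -45.4] from [ 390.4 -400.4  249.7] [180.   -0.   -0.4] t 1.7
```

View pics/w1.png

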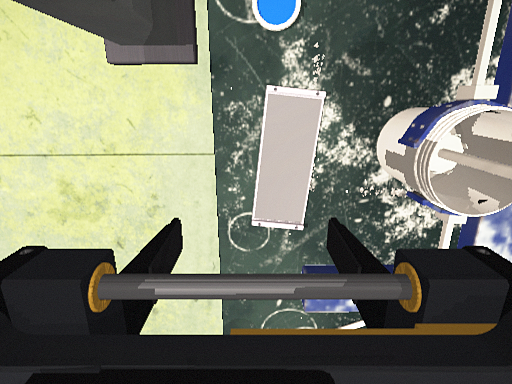

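```bash
cat >> h.py <<'E'
def rectfit(c,lab,z,W=None,n=1,minconf=.4):
    out=[]
    for r in env.silhouettes(c,lab)[:n]:
        m=r["region"].astype(np.uint8)
        k,_=cv2.findContours(m,cv2.RETR_EXTERNAL,cv2.CHAIN_APPROX_NONE); k=max(k,key=cv2.contourArea)[:,0]
        P=np.array([pix(c,u,v,z)[:2] for u,v in k],np.float32)
        (cx,cy),(w,h),a=cv2.minAreaRect(P)
        la=a if w>h else a+90   # long axis world angle
        la=(la+90)%180-90
        print(lab,round(r["confidence"],2),'px',np.round(r["location"]),'c',round(cx,1),round(cy,1),'size',round(min(w,h),1),round(max(w,h),1),'long ang',round(la,1),
          'Wmed',None if W is None else np.nanmedian(W[m>0],0).round(1))
        out.append((cx,cy,w,h,la,m))
    return out
E
python3 - <<'E'
from h import *
d=np.load("w1.npz");W=d['W'];p=d['p']
rectfit("wrist","gauge_tray",6,W)
rectfit("wrist","vial_dish",8,W,3)
# height-based
m=(W[...,2]>1.8)&(W[...,2]<16)&(np.hypot(W[...,0]-437,W[...,1]+405)<125)
m=cv2.morphologyEx(m.astype(np.uint8),cv2.MORPH_OPEN,np.ones((5,5)))
n,l,st,ce=cv2.connectedComponentsWithStats(m); i=1+st[1:,4].argmax(); q=W[l==i]
print(st[i],cv2.minAreaRect(np.float32(q[:,:2])))
q=W[150:170,270:310];print(np.nanmedian(q[...,2]),np.nanstd(q[...,2])); q=W[100:200,225:245];print('table',np.nanmedian(q[...,2]))
E
```

```text
gauge_tray 0.92 px [284. 157.] c 437.2 -407.3 size 82.3 209.2 long ang 83.8 Wmed [ 437.9 -396.9    4.4]
vial_dish 0.71 px [276.  12.] c 419.5 -215.3 size 33.6 61.7 long ang -0.3 Wmed [ 419.4 -211.2    4.5]
[ 252   86   74  144 7629] ((437.25177001953125, -406.7263488769531), (207.93487548828125, 81.96601104736328), 83.70438385009766)
4.304247171797897 0.7914673223895567
table 0.3021771106335507
```

>>> {"method": "arm_command", "body": {"motion": [1, 20, -40, 0, 0, 0, 0, 1, 40, -80, 0, 0, 0, 0, 1, 40, -110, 0, 0, 0, 0, 1, 40, -110, 0, 0, 0, 0, 1, 40, -110, 0, 0, 0, 0]}}

```text
t: 2.3
eef_pos: [431.2, -290.4, 249.9]
tcp_rot: [3.141, -0.0, -0.004]
ft_force: [-0.1, -0.6, -0.4]
opening: 1.002
```

```bash
python3 - <<'E'
from h import *
p,d,W=cloud("wrist"); np.savez("w2.npz",p=p,d=d,W=W)
cv2.imwrite("pics/w2.png",p[:,:,::-1])
rectfit("wrist","vial_dish",8,W,3)
dl(430,-65,250,0)
E
```

```text
vial_dish 0.73 px [226.  14.] c 395.1 -107.2 size 35.9 60.6 long ang -0.3 Wmed [ 395.3 -102.3    4.4]
vial_dish 0.57 px [245.  93.] c 419.6 -201.9 size 59.1 59.8 long ang 89.7 Wmed [ 419.9 -200.9    4.7]
d [  -2.1 -226.4   -0.4] r [ 0.  -0.  -0.3] from [ 430.9 -291.4  249.7] [180.   -0.   -0.3] t 2.4
```

View pics/w2.png

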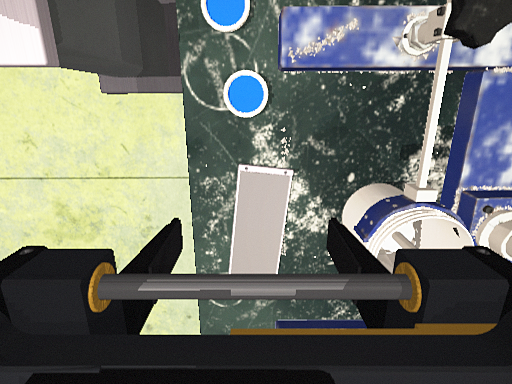

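```bash
python3 - <<'E'
from h import *
d=np.load("w2.npz");p=d['p'].astype(int)
m=((p[...,2]>180)&(p[...,0]<110)).astype(np.uint8)
n,l,st,ce=cv2.connectedComponentsWithStats(m)
for i in range(1,n):
    if st[i,4]>300:
        P=np.array([pix("wrist",u,v,4)[:2] for v,u in np.argwhere(l==i)]); print(ce[i],P.mean(0).round(1),np.ptp(P,axis=0).round(1))
E
```

```text
[225.11425061  10.61793612] [394.8 -99.9] [48.4 28.3]
[245.31589339  93.42941757] [ 419.2 -200.5] [47.1 46. ]
```

>>> {"method": "arm_command", "body": {"motion": [1, 0, -40, 0, 0, 0, 0, 1, 0, -80, 0, 0, 0, 0, 1, 0, -120, 0, 0, 0, 0, 1, 0, -160, 0, 0, 0, 0, 1, 0, -200, 0, 0, 0, 0, 1, 0, -226, 0, 0, 0, 0, 1, 0, -226, 0, 0, 0, 0, 1, 0, -226, 0, 0, 0, 0]}}

```text
t: 3.2
eef_pos: [432.3, -65.1, 249.7]
tcp_rot: [3.141, -0.0, -0.004]
ft_force: [0.3, -0.5, 0.7]
opening: 1.001
```

```bash
python3 - <<'E'
from h import *
p,d,W=cloud("wrist"); np.savez("w3.npz",p=p,d=d,W=W)
cv2.imwrite("pics/w3.png",p[:,:,::-1])
rectfit("wrist","applicator_tray",6,W)
m=(W[...,2]>1.8)&(W[...,2]<16)&(np.hypot(W[...,0]-427,W[...,1]-48)<85)
m=cv2.morphologyEx(m.astype(np.uint8),cv2.MORPH_OPEN,np.ones((5,5)))
n,l,st,ce=cv2.connectedComponentsWithStats(m); i=1+st[1:,4].argmax(); q=W[l==i]
print(st[i],cv2.minAreaRect(np.float32(q[:,:2])))
dl(580,-10,280,0)
E
```

```text
applicator_tray 0.83 px [250.  74.] c 428.2 45.4 size 78.6 122.8 long ang 83.6 Wmed [428.7  50.2   4.1]
[ 220   25   66  102 5312] ((428.6891174316406, 45.41578674316406), (122.27691650390625, 77.84087371826172), 83.40721130371094)
d [147.5 -56.6 -30.5] r [ 0.  -0.  -0.3] from [432.2 -65.7 249.6] [180.   -0.   -0.3] t 3.3
```

View pics/w3.png

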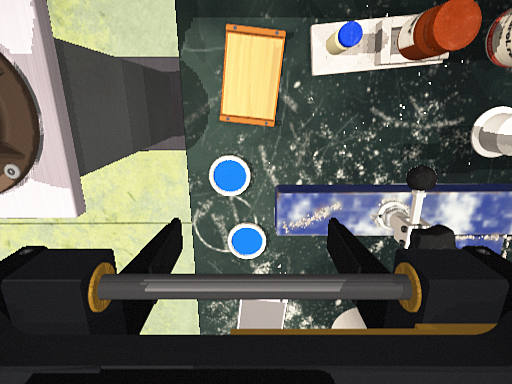

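>>> {"method": "arm_command", "body": {"motion": [1, 40, -20, -8, 0, 0, 0, 1, 80, -40, -16, 0, 0, 0, 1, 120, -56, -24, 0, 0, 0, 1, 147, -56, -30, 0, 0, 0, 1, 147, -56, -30, 0, 0, 0, 1, 147, -56, -30, 0, 0, 0]}}

```text
t: 3.9
eef_pos: [579.0, -10.3, 278.8]
tcp_rot: [3.142, 0.001, -0.006]
ft_force: [-0.2, 0.5, 0.4]
opening: 0.998
```

```bash
python3 - <<'E'
from h import *
p,d,W=cloud("wrist"); np.savez("w4.npz",p=p,d=d,W=W)
cv2.imwrite("pics/w4.png",p[:,:,::-1])
rectfit("wrist","gauge",12.5,W); rectfit("wrist","jar",110.5,W);rectfit("wrist","vial",79.5,W);rectfit("wrist","applicator",34.5,W);rectfit("wrist","jar_coaster",8,W)
E
```

```text
jar 0.94 px [295.  89.] c 626.0 86.6 size 46.2 50.6 long ang 3.5 Wmed [626.8  86.9 109.2]
vial 0.85 px [220.  89.] c 539.4 83.7 size 24.4 27.0 long ang -1.5 Wmed [538.9  83.6  79.4]
applicator 0.56 px [270.  88.] c 601.8 85.2 size 28.5 48.9 long ang -85.2 Wmed [597.9  82.6  34.7]
jar_coaster 0.66 px [312.   0.] c 658.1 196.7 size 8.2 49.8 long ang -0.3 Wmed [658.4 197.4   6.6]
```

View pics/w4.png

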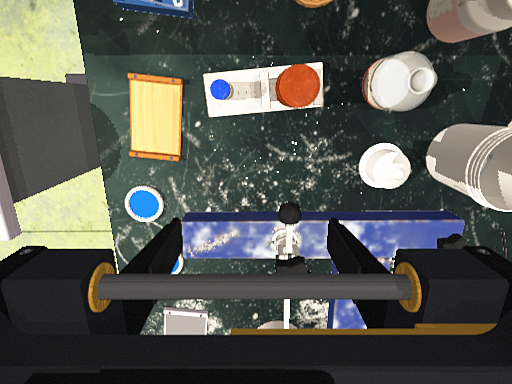

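```bash
python3 - <<'E'
from h import *
d=np.load("w4.npz");p=d['p'].astype(int);W=d['W']
def top(z0,z1,x,y,r):
    m=(W[...,2]>z0)&(W[...,2]<z1)&(np.hypot(W[...,0]-x,W[...,1]-y)<r); q=W[m]
    (c,rad)=cv2.minEnclosingCircle(np.float32(q[:,:2])); print(m.sum(),q.mean(0).round(1),np.round(c,1),round(rad,1))
top(106,116,626,86,40); top(76,84,538,84,25)
for z0,z1 in((9,16),(31,38)):
    m=(W[...,2]>z0)&(W[...,2]<z1)&(abs(W[...,0]-580)<110)&(abs(W[...,1]-84)<55)
    m=cv2.morphologyEx(m.astype(np.uint8),cv2.MORPH_OPEN,np.ones((3,3)))
    q=W[m>0]; print(z0,cv2.minAreaRect(np.float32(q[:,:2])),q.min(0).round(),q.max(0).round())
m=(W[...,2]>8)&(W[...,2]<200)&(abs(W[...,0]-580)<110)&(abs(W[...,1]-84)<70)
dl(626,86,220,-90);dl(626,86,220,90)
E
```

```text
1411 [629.2  87.  109.4] [629.4  86.8] 23.2
327 [536.6  84.7  79.7] [536.5  84.6] 12.2
9 ((592.4954833984375, 85.25457763671875), (170.03900146484375, 60.05484390258789), 5.025957107543945) [507.  50.   9.] [675. 122.  16.]
31 ((628.805908203125, 86.95128631591797), (83.2564926147461, 49.87250518798828), 3.921785593032837) [587.  60.  31.] [671. 114.  37.]
d [ 46.8 -95.8  59.9] r [-0.  -0.  89.7] from [578.7  -9.6 279.9] [180.   -0.   -0.3] t 4.2
d [ 46.8 -95.8  59.9] r [  0.   -0.  -90.3] from [578.7  -9.6 279.9] [180.   -0.   -0.3] t 4.2
```

```bash
python3 - <<'E'
from h import *
dl(629.3,86.9,220,-85)
E
```

```text
d [ 50.1 -96.7  59.9] r [-0.  -0.  84.7] from [578.7  -9.6 279.9] [180.   -0.   -0.3] t 4.2
```

>>> {"method": "arm_command", "body": {"motion": [1, 10, -20, 12, 0, 0, 8, 1, 20, -40, 24, 0, 0, 16, 1, 30, -60, 36, 0, 0, 24, 1, 40, -80, 48, 0, 0, 32, 1, 50, -97, 60, 0, 0, 40, 1, 50, -97, 60, 0, 0, 48, 1, 50, -97, 60, 0, 0, 56, 1, 50, -97, 60, 0, 0, 64, 1, 50, -97, 60, 0, 0, 72, 1, 50, -97, 60, 0, 0, 80, 1, 50, -97, 60, 0, 0, 84.7, 1, 50, -97, 60, 0, 0, 84.7, 1, 50, -97, 60, 0, 0, 84.7]}}

```text
t: 5.5
eef_pos: [629.5, 87.5, 219.8]
tcp_rot: [-3.141, -0.0, -1.48]
ft_force: [0.6, -0.2, -0.2]
opening: 1.002
```

```bash
python3 - <<'E'
from h import *
p,d,W=cloud("wrist"); np.savez("w5.npz",p=p,d=d,W=W)
cv2.imwrite("pics/w5.png",p[:,:,::-1])
rectfit("wrist","jar_coaster",8,W)
m=(W[...,2]>1.8)&(W[...,2]<14)&(np.hypot(W[...,0]-660,W[...,1]-238)<65)
m=cv2.morphologyEx(m.astype(np.uint8),cv2.MORPH_OPEN,np.ones((5,5)))
n,l,st,ce=cv2.connectedComponentsWithStats(m); i=1+st[1:,4].argmax(); q=W[l==i]
print(st[i],cv2.minEnclosingCircle(np.float32(q[:,:2])))
dl(629.3,86.9,54,-85)
E
```

```text
jar_coaster 0.76 px [143. 132.] c 660.1 234.3 size 84.0 85.2 long ang -44.3 Wmed [660.8 235.7   4.3]
[ 112   99   65   65 3308] ((659.5770263671875, 235.64361572265625), 42.96537780761719)
d [  0.6   0.3 165.7] r [-0.  -0.   0.2] from [629.6  87.5 219.7] [-180.    -0.   -84.8] t 5.6
```

View pics/w5.png

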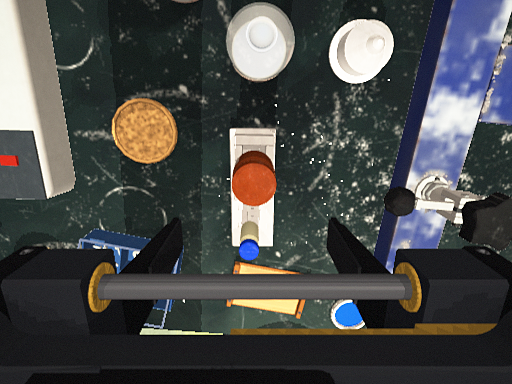

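>>> {"method": "arm_command", "body": {"motion": [1, 0.5, 0.3, 30, 0, 0, 0, 1, 0.5, 0.3, 60, 0, 0, 0, 1, 0.5, 0.3, 90, 0, 0, 0, 1, 0.5, 0.3, 115, 0, 0, 0, 1, 0.5, 0.3, 140, 0, 0, 0, 1, 0.5, 0.3, 155, 0, 0, 0, 1, 0.5, 0.3, 166, 0, 0, 0, 1, 0.5, 0.3, 166, 0, 0, 0, 1, 0.5, 0.3, 166, 0, 0, 0]}}

```text
t: 6.5
eef_pos: [629.8, 87.0, 54.3]
tcp_rot: [-3.141, -0.0, -1.483]
ft_force: [0.1, -0.7, 0.1]
opening: 1.002
```

```bash
python3 - <<'E'
from h import *
W=np.load("topW.npy")
m=(W[...,1]>290)&(W[...,1]<360)&(W[...,0]>560)&(W[...,0]<760)&(W[...,2]>15)
q=W[m]; print(q.min(0),q.max(0))
p,d,w=cloud("wrist"); cv2.imwrite("pics/w6.png",p[:,:,::-1])
print(env.state()['eef_pos'],env.state()['ft_force'])
E
```

```text
[567.0878279  333.96299452  15.01844523] [759.6161734  359.94766154  63.5237203 ]
[629.93567156  87.03639206  54.62442355] [-0.65015016 -0.55916391  0.81425698]
```

View pics/w6.png

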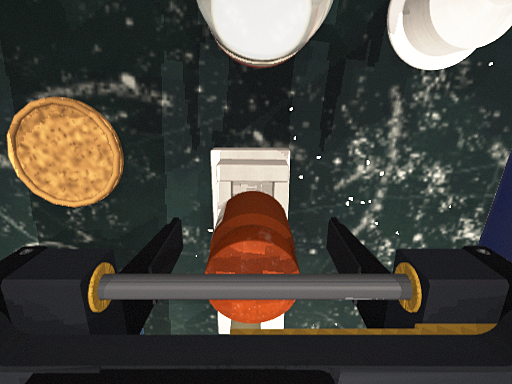

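Jar sits between the fingers (column ~252). Close.

>>> {"method": "arm_command", "body": {"motion": [0.4, 0, 0, 0, 0, 0, 0, 0.2, 0, 0, 0, 0, 0, 0, 0.1, 0, 0, 0, 0, 0, 0, 0, 0, 0, 0, 0, 0, 0, -0.2, 0, 0, 0, 0, 0, 0, -1, 0, 0, 0, 0, 0, 0, -1, 0, 0, 0, 0, 0, 0, -1, 0, 0, 0, 0, 0, 0, -1, 0, 0, 0, 0, 0, 0, -1, 0, 0, 0, 0, 0, 0]}}

```text
t: 7.55
eef_pos: [629.4, 87.0, 53.6]
tcp_rot: [-3.142, -0.0, -1.483]
ft_force: [-0.2, -0.2, 0.2]
opening: 0.497
```

>>> {"method": "arm_command", "body": {"motion": [-1, 0, 0, -5, 0, 0, 0, -1, 0, 0, -15, 0, 0, 0, -1, 0, 0, -30, 0, 0, 0, -1, 0, 0, -45, 0, 0, 0, -1, 0, 0, -60, 0, 0, 0, -1, 0, 0, -70, 0, 0, 0, -1, 0, 0, -70, 0, 0, 0]}}

```text
t: 8.25
eef_pos: [630.0, 87.1, 125.6]
tcp_rot: [-3.139, -0.0, -1.483]
ft_force: [-0.5, 0.8, -1.4]
opening: 0.495
```

```bash
python3 - <<'E'
from h import *
p,d,w=cloud("wrist"); cv2.imwrite("pics/w7.png",np.hstack([p])[:,:,::-1])
p,d,W=cloud("scene");cv2.imwrite("pics/s7.png",cv2.resize(p[140:300,100:360,::-1],None,fx=3,fy=3))
dl(659.8,235.6,124,-85)
E
```

```text
d [-145.3  -43.5   -0.3] r [-0. -0.  0.] from [629.2  87.  123.7] [-180.   -0.  -85.] t 8.35
```

View pics/s7.png

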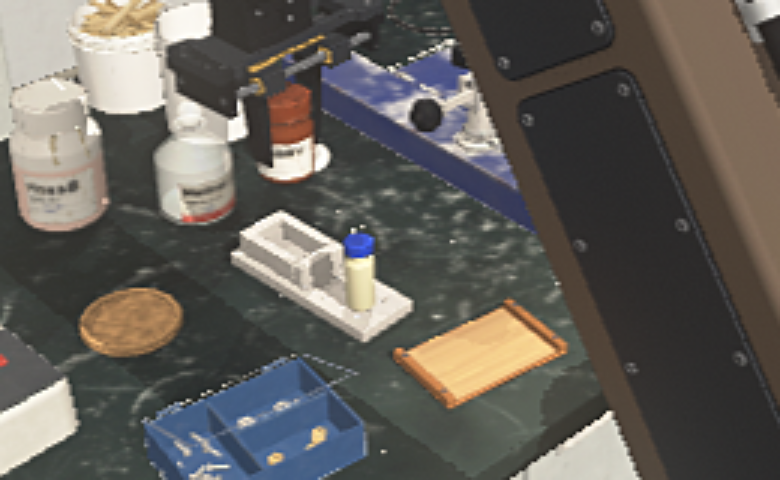

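View pics/w7.png

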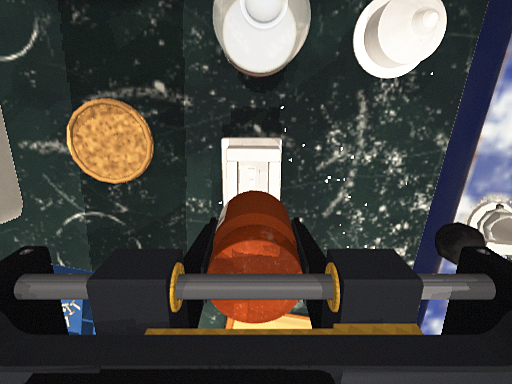

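>>> {"method": "arm_command", "body": {"motion": [-1, -12, -4, 0, 0, 0, 0, -1, -30, -9, 0, 0, 0, 0, -1, -50, -15, 0, 0, 0, 0, -1, -70, -21, 0, 0, 0, 0, -1, -90, -27, 0, 0, 0, 0, -1, -110, -33, 0, 0, 0, 0, -1, -128, -38, 0, 0, 0, 0, -1, -140, -42, 0, 0, 0, 0, -1, -145.3, -43.5, 0, 0, 0, 0, -1, -145.3, -43.5, 0, 0, 0, 0, -1, -145.3, -43.5, 20, 0, 0, 0, -1, -145.3, -43.5, 40, 0, 0, 0, -1, -145.3, -43.5, 60, 0, 0, 0, -1, -145.3, -43.5, 76, 0, 0, 0, -1, -145.3, -43.5, 88, 0, 0, 0, -1, -145.3, -43.5, 92, 0, 0, 0, -1, -145.3, -43.5, 92, 0, 0, 0, -1, -145.3, -43.5, 92, 0, 0, 0]}}

```text
t: 10.15
eef_pos: [660.3, 235.6, 32.3]
tcp_rot: [-3.141, 0.0, -1.483]
ft_force: [0.2, 0.1, -0.9]
opening: 0.494
```

```bash
python3 - <<'E'
from h import *
p,d,W=cloud("wrist"); cv2.imwrite("pics/w8.png",p[:,:,::-1])
m=((p[...,0]>150)&(p[...,2]<90))
q=W[np.isfinite(W[...,0])&(abs(W[...,2]-98)<25)&(np.hypot(W[...,0]-660,W[...,1]-235)<40)]
print(len(q), q.min(0),q.max(0))
t=q[q[:,2]>q[:,2].max()-6]; print(cv2.minEnclosingCircle(np.float32(t[:,:2])),t.mean(0))
dl(659.8,235.6,23.5,-85)
E
```

```text
7652 [637.75656208 202.13711305  73.01747926] [693.76850168 269.86800964 122.99562796]
((677.5930786132812, 236.29495239257812), 28.514854431152344) [680.33844979 237.1199032  120.75123759]
d [0.  0.6 9. ] r [-0.1  0.   0. ] from [660.4 235.7  32.5] [-179.9    0.   -85. ] t 10.2
```

View pics/w8.png

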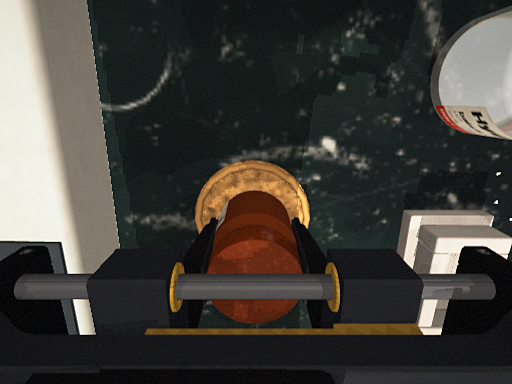

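>>> {"method": "arm_command", "body": {"motion": [-1, -0.2, 0.5, 3, 0, 0, 0, -1, -0.2, 0.5, 6, 0, 0, 0, -1, -0.2, 0.5, 7.5, 0, 0, 0, -1, -0.2, 0.5, 8.5, 0, 0, 0, -1, -0.2, 0.5, 9, 0, 0, 0, -1, -0.2, 0.5, 9, 0, 0, 0]}}

```text
t: 10.8
eef_pos: [659.4, 235.7, 23.6]
tcp_rot: [-3.141, -0.0, -1.483]
ft_force: [-4.1, -1.1, 8.4]
opening: 0.498
```

>>> {"method": "arm_command", "body": {"motion": [0.05, 0, 0, 0, 0, 0, 0, 0.1, 0, 0, 0, 0, 0, 0, 0.2, 0, 0, 0, 0, 0, 0, 0.4, 0, 0, 0, 0, 0, 0, 0.6, 0, 0, 0, 0, 0, 0, 0.6, 0, 0, 0, 0, 0, 0, 0.6, 0, 0, -20, 0, 0, 0, 0.6, 0, 0, -40, 0, 0, 0, 0.6, 0, 0, -70, 0, 0, 0, 0.8, 0, 0, -100, 0, 0, 0, 1, 0, 0, -130, 0, 0, 0, 1, 0, 0, -160, 0, 0, 0, 1, 0, 0, -160, 0, 0, 0]}}

```text
t: 12.1
eef_pos: [660.9, 236.2, 187.2]
tcp_rot: [-3.135, 0.001, -1.483]
ft_force: [-0.1, -0.5, 0.3]
opening: 0.994
```

```bash
python3 - <<'E'
from h import *
p,d,W=cloud("wrist"); cv2.imwrite("pics/w9.png",p[:,:,::-1])
q=W[(abs(W[...,2]-80)<5)&(np.hypot(W[...,0]-660,W[...,1]-235)<40)]
print(len(q),q.mean(0),cv2.minEnclosingCircle(np.float32(q[:,:2])))
m=(W[...,2]>1.8)&(W[...,2]<14)&(np.hypot(W[...,0]-660,W[...,1]-238)<60);q=W[m];print(cv2.minEnclosingCircle(np.float32(q[:,:2])))
dl(536.5,84.6,184,-85)
E
```

```text
1496 [659.32815453 234.23301637  76.75431126] ((658.84033203125, 234.25794982910156), 23.224145889282227)
((658.337158203125, 235.4367218017578), 42.86014938354492)
d [1.399e+02 1.364e+02 1.000e-01] r [-0.2  0.   0. ] from [660.1 235.9 184.7] [-179.8    0.   -85. ] t 12.15
```

View pics/w9.png

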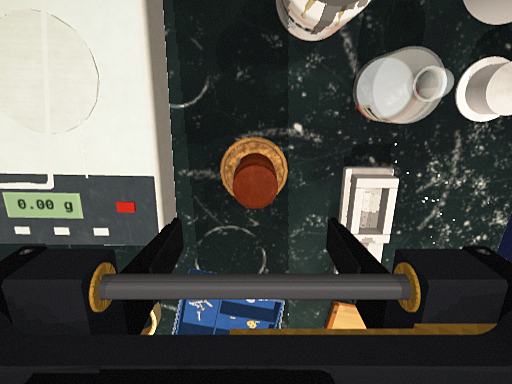

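>>> {"method": "arm_command", "body": {"motion": [1, 15, 15, 0, 0, 0, 0, 1, 40, 39, 0, 0, 0, 0, 1, 65, 63, 0, 0, 0, 0, 1, 90, 88, 0, 0, 0, 0, 1, 115, 112, 0, 0, 0, 0, 1, 132, 129, 0, 0, 0, 0, 1, 140, 136.4, 0, 0, 0, 0, 1, 140, 136.4, 0, 0, 0, 0, 1, 140, 136.4, 0, 0, 0, 0]}}

```text
t: 13.05
eef_pos: [536.5, 84.7, 182.3]
tcp_rot: [-3.142, 0.0, -1.483]
ft_force: [0.0, -0.4, 0.2]
opening: 0.997
```

```bash
python3 - <<'E'
from h import *
p,d,W=cloud("wrist"); cv2.imwrite("pics/w10.png",p[:,:,::-1]); np.savez("w10.npz",p=p,d=d,W=W)
q=W[(abs(W[...,2]-79)<5)&(np.hypot(W[...,0]-536,W[...,1]-85)<25)]
if len(q): print(len(q),q.mean(0),cv2.minEnclosingCircle(np.float32(q[:,:2])))
for z0,z1 in((9,16),(31,38)):
    m=(W[...,2]>z0)&(W[...,2]<z1)&(abs(W[...,0]-590)<110)&(abs(W[...,1]-84)<55)
    m=cv2.morphologyEx(m.astype(np.uint8),cv2.MORPH_OPEN,np.ones((3,3)))
    q=W[m>0]; print(z0,cv2.minAreaRect(np.float32(q[:,:2])))
dl(536.5,84.6,31.5,-85)
E
```

```text
465 [537.45250069  85.29201347  79.16698902] ((536.5272827148438, 85.33146667480469), 12.216734886169434)
9 ((592.3872680664062, 86.09724426269531), (170.172119140625, 60.13554382324219), 5.148409366607666)
31 ((629.3195190429688, 87.98802185058594), (83.6955337524414, 50.09095764160156), 4.6216816902160645)
d [  0.3   0.  150.8] r [-0.   0.   0.1] from [536.5  84.9 182.3] [-180.     0.   -84.9] t 13.1
```

View pics/w10.png

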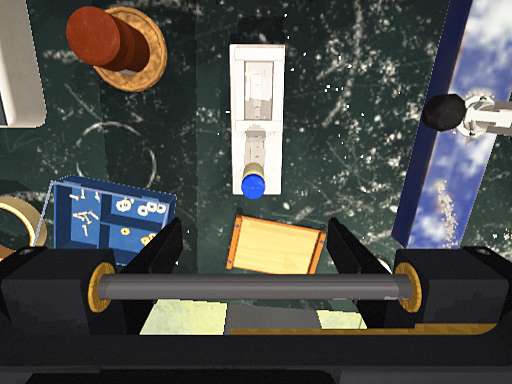

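>>> {"method": "arm_command", "body": {"motion": [1, 0, 0, 30, 0, 0, 0, 1, 0, 0, 60, 0, 0, 0, 0.8, 0, 0, 90, 0, 0, 0, 0.5, 0, 0, 115, 0, 0, 0, 0.3, 0, 0, 135, 0, 0, 0, 0.2, 0, 0, 147, 0, 0, 0, 0, 0, 0, 151, 0, 0, 0, -0.1, 0, 0, 151, 0, 0, 0, -0.2, 0, 0, 151, 0, 0, 0, -0.3, 0, 0, 151, 0, 0, 0, -0.4, 0, 0, 151, 0, 0, 0, -0.5, 0, 0, 151, 0, 0, 0, -1, 0, 0, 151, 0, 0, 0, -1, 0, 0, 151, 0, 0, 0, -1, 0, 0, 151, 0, 0, 0, -1, 0, 0, 151, 0, 0, 0]}}

```text
t: 14.7
eef_pos: [536.0, 84.3, 32.0]
tcp_rot: [-3.141, -0.0, -1.483]
ft_force: [-0.7, -0.4, 5.7]
opening: 0.258
```

>>> {"method": "arm_command", "body": {"motion": [-1, 0, 0, -4, 0, 0, 0, -1, 0, 0, -12, 0, 0, 0, -1, 0, 0, -25, 0, 0, 0, -1, 0, 0, -45, 0, 0, 0, -1, 0, 0, -65, 0, 0, 0, -1, 0, 0, -85, 0, 0, 0, -1, 0, 0, -98, 0, 0, 0, -1, 0, 0, -104, 0, 0, 0, -1, 0, 0, -104, 0, 0, 0]}}

```text
t: 15.6
eef_pos: [536.1, 84.3, 136.8]
tcp_rot: [-3.14, -0.0, -1.483]
ft_force: [0.2, 0.7, -0.8]
opening: 0.257
```

```bash
python3 - <<'E'
from h import *
p,d,w=cloud("wrist"); cv2.imwrite("pics/w11.png",p[:,:,::-1])
p,d,W=cloud("scene");cv2.imwrite("pics/s11.png",cv2.resize(p[140:300,100:360,::-1],None,fx=3,fy=3))
dl(430,-20,136,-60)
dl(419.3,-200.5,136,-60)
E
```

```text
d [ 94.6 114.4  -0.5] r [  0.   0. -25.] from [535.6  84.3 135.4] [180.  -0. -85.] t 15.7
d [273.4 140.9  -0.5] r [  0.   0. -25.] from [535.6  84.3 135.4] [180.  -0. -85.] t 15.7
```

View pics/s11.png

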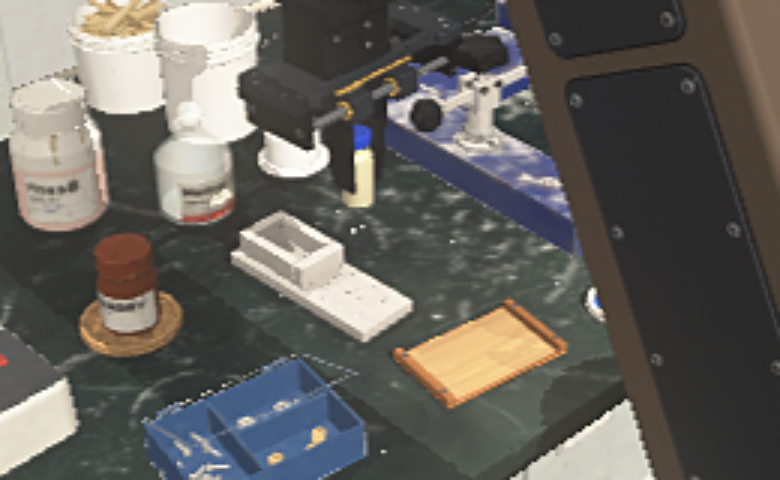

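View pics/w11.png

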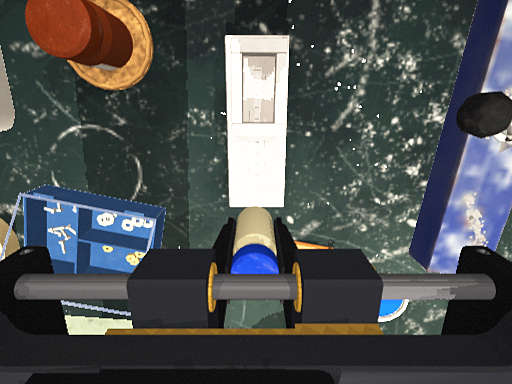

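>>> {"method": "arm_command", "body": {"motion": [-1, 15, 20, 0, 0, 0, -2, -1, 35, 45, 0, 0, 0, -5, -1, 55, 70, 0, 0, 0, -8, -1, 75, 95, 0, 0, 0, -11, -1, 100, 112, 0, 0, 0, -14, -1, 130, 118, 0, 0, 0, -17, -1, 160, 124, 0, 0, 0, -20, -1, 190, 129, 0, 0, 0, -22, -1, 220, 133, 0, 0, 0, -24, -1, 245, 137, 0, 0, 0, -25, -1, 263, 140, 0, 0, 0, -25, -1, 273.4, 140.9, 0, 0, 0, -25, -1, 273.4, 140.9, 0, 0, 0, -25, -1, 273.4, 140.9, 30, 0, 0, -25, -1, 273.4, 140.9, 60, 0, 0, -25, -1, 273.4, 140.9, 85, 0, 0, -25, -1, 273.4, 140.9, 100, 0, 0, -25, -1, 273.4, 140.9, 104, 0, 0, -25, -1, 273.4, 140.9, 104, 0, 0, -25, -1, 273.4, 140.9, 104, 0, 0, -25]}}

```text
t: 17.7
eef_pos: [419.8, -200.2, 32.3]
tcp_rot: [-3.141, -0.001, -1.046]
ft_force: [0.2, -0.5, -0.7]
opening: 0.257
```

```bash
python3 - <<'E'
from h import *
p,d,w=cloud("wrist"); cv2.imwrite("pics/w12.png",p[:,:,::-1])
dl(419.3,-200.5,23,-60)
E
```

```text
d [-0.2  0.6  9.4] r [-0.  -0.1  0.1] from [ 419.9 -200.4   32.4] [-1.80e+02 -1.00e-01 -5.99e+01] t 17.75
```

View pics/w12.png

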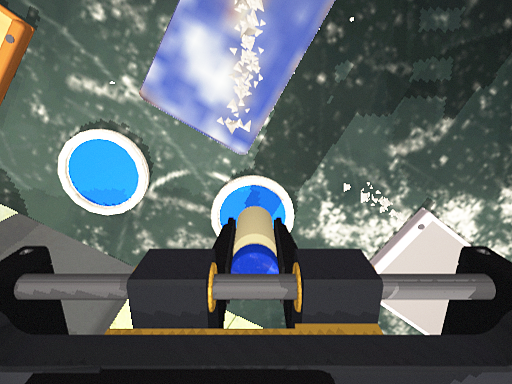

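>>> {"method": "arm_command", "body": {"motion": [-1, -0.3, 0.5, 4, 0, 0, 0, -1, -0.3, 0.5, 7, 0, 0, 0, -1, -0.3, 0.5, 8.5, 0, 0, 0, -1, -0.3, 0.5, 9.2, 0, 0, 0, -1, -0.3, 0.5, 9.2, 0, 0, 0]}}

```text
t: 18.25
eef_pos: [419.0, -200.5, 23.4]
tcp_rot: [-3.141, -0.001, -1.047]
ft_force: [-2.9, 2.5, 19.6]
opening: 0.257
```

>>> {"method": "arm_command", "body": {"motion": [-1, 0, 0, -0.5, 0, 0, 0, -0.45, 0, 0, -0.5, 0, 0, 0, -0.4, 0, 0, -0.5, 0, 0, 0, -0.3, 0, 0, -0.5, 0, 0, 0, -0.1, 0, 0, -0.5, 0, 0, 0, 0.1, 0, 0, -0.5, 0, 0, 0, 0.3, 0, 0, -0.5, 0, 0, 0, 0.3, 0, 0, -20, 0, 0, 0, 0.3, 0, 0, -45, 0, 0, 0, 0.3, 0, 0, -75, 0, 0, 0, 0.6, 0, 0, -105, 0, 0, 0, 1, 0, 0, -130, 0, 0, 0, 1, 0, 0, -150, 0, 0, 0, 1, 0, 0, -150, 0, 0, 0, 1, 0, 0, -150, 0, 0, 0]}}

```text
t: 19.75
eef_pos: [418.8, -200.3, 172.2]
tcp_rot: [-3.142, -0.0, -1.046]
ft_force: [-0.3, -0.1, -0.3]
opening: 0.982
```

```bash
python3 - <<'E'
from h import *
p,d,W=cloud("wrist"); cv2.imwrite("pics/w13.png",p[:,:,::-1])
q=W[(abs(W[...,2]-71)<5)&(np.hypot(W[...,0]-419,W[...,1]+200)<25)]
if len(q): print(len(q),q.mean(0),cv2.minEnclosingCircle(np.float32(q[:,:2])))
m=(W[...,2]>1.8)&(W[...,2]<14)&(np.hypot(W[...,0]-419,W[...,1]+200)<45);q=W[m];print(cv2.minEnclosingCircle(np.float32(q[:,:2])))
dl(430,0,200,-85);dl(629.2,87.6,174,-85.2)
E
```

```text
458 [ 419.83253326 -200.8716293    70.38130479] ((419.2411804199219, -201.3332061767578), 12.376655578613281)
((414.62139892578125, -199.84762573242188), 42.460636138916016)
d [-167.6 -110.1  -28.2] r [ 0.  0. 25.] from [ 418.6 -200.2  171.7] [180.   0. -60.] t 19.8
d [-143.7 -326.4   -2.3] r [ 0.   0.  25.2] from [ 418.6 -200.2  171.7] [180.   0. -60.] t 19.8
```

View pics/w13.png

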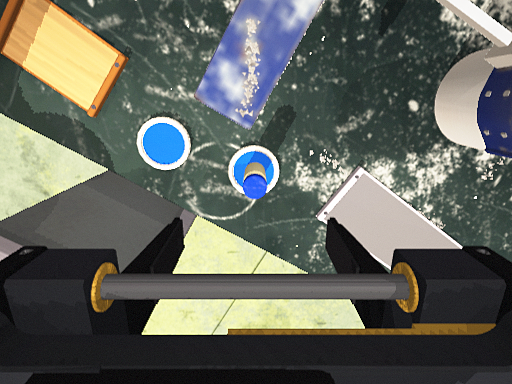

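>>> {"method": "arm_command", "body": {"motion": [1, -20, -13, 0, 0, 0, 2, 1, -50, -33, 0, 0, 0, 5, 1, -80, -53, 0, 0, 0, 8, 1, -110, -72, 0, 0, 0, 11, 1, -140, -93, 0, 0, 0, 14, 1, -158, -120, 0, 0, 0, 17, 1, -160, -155, 0, 0, 0, 20, 1, -156, -195, 0, 0, 0, 22, 1, -153, -235, 0, 0, 0, 25, 1, -149, -275, 0, 0, 0, 25.2, 1, -146, -305, 0, 0, 0, 25.2, 1, -143.7, -326.4, 0, 0, 0, 25.2, 1, -143.7, -326.4, 0, 0, 0, 25.2, 1, -143.7, -326.4, 0, 0, 0, 25.2]}}

```text
t: 21.2
eef_pos: [628.8, 87.3, 170.6]
tcp_rot: [3.139, -0.0, -1.486]
ft_force: [0.2, 0.1, 0.5]
opening: 0.999
```

```bash
python3 - <<'E'
from h import *
p,d,W=cloud("wrist"); cv2.imwrite("pics/w14.png",p[:,:,::-1])
for z0,z1 in((9,16),(31,38)):
    m=(W[...,2]>z0)&(W[...,2]<z1)&(abs(W[...,0]-590)<110)&(abs(W[...,1]-84)<55)
    m=cv2.morphologyEx(m.astype(np.uint8),cv2.MORPH_OPEN,np.ones((3,3)))
    q=W[m>0]; print(z0,cv2.minAreaRect(np.float32(q[:,:2])))
dl(629.2,87.6,16,-85.2)
E
```

```text
9 ((592.4947509765625, 85.6014404296875), (169.85801696777344, 60.01689529418945), 5.0691962242126465)
31 ((629.0241088867188, 87.38204956054688), (84.43733978271484, 49.95909881591797), 4.3553619384765625)
d [ -0.4  -1.1 155.1] r [ 0.1 -0.   0. ] from [628.6  87.2 171.1] [179.9  -0.  -85.2] t 21.25
```

View pics/w14.png

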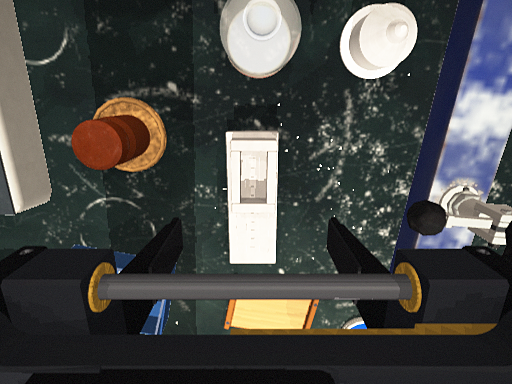

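>>> {"method": "arm_command", "body": {"motion": [1, -0.3, -0.6, 30, 0, 0, 0, 1, -0.3, -0.6, 60, 0, 0, 0, 1, -0.3, -0.6, 90, 0, 0, 0, 1, -0.3, -0.6, 118, 0, 0, 0, 1, -0.3, -0.6, 138, 0, 0, 0, 1, -0.3, -0.6, 148, 0, 0, 0.3, 1, -0.3, -0.6, 153, 0, 0, 0.3, 1, -0.3, -0.6, 154.5, 0, 0, 0.3, 1, -0.3, -0.6, 154.5, 0, 0, 0.3]}}

```text
t: 22.15
eef_pos: [630.4, 87.7, 18.7]
tcp_rot: [-3.14, -0.0, -1.492]
ft_force: [-0.3, -0.8, -0.0]
opening: 1.001
```

>>> {"method": "arm_command", "body": {"motion": [0.5, 0, 0, 0, 0, 0, 0, 0.3, 0, 0, 0, 0, 0, 0, 0.2, 0, 0, 0, 0, 0, 0, 0.1, 0, 0, 0, 0, 0, 0, 0, 0, 0, 0, 0, 0, 0, -1, 0, 0, 0, 0, 0, 0, -1, 0, 0, 0, 0, 0, 0, -1, 0, 0, 0, 0, 0, 0, -1, 0, 0, 0, 0, 0, 0, -1, 0, 0, 0, 0, 0, 0]}}

```text
t: 23.15
eef_pos: [630.1, 87.8, 17.9]
tcp_rot: [-3.142, -0.0, -1.492]
ft_force: [-0.4, 0.8, 0.4]
opening: 0.521
```

>>> {"method": "arm_command", "body": {"motion": [-1, 0, 0, -3, 0, 0, 0, -1, 0, 0, -8, 0, 0, 0, -1, 0, 0, -16, 0, 0, 0, -1, 0, 0, -28, 0, 0, 0, -1, 0, 0, -45, 0, 0, 0, -1, 0, 0, -62, 0, 0, 0, -1, 0, 0, -76, 0, 0, 0, -1, 0, 0, -80, 0, 0, 0, -1, 0, 0, -80, 0, 0, 0]}}

```text
t: 24.05
eef_pos: [630.3, 87.7, 98.7]
tcp_rot: [-3.14, -0.0, -1.492]
ft_force: [0.2, 0.8, -4.1]
opening: 0.525
```

```bash
python3 - <<'E'
from h import *
p,d,W=cloud("wrist"); cv2.imwrite("pics/w15.png",p[:,:,::-1])
m=(W[...,2]>9)&(W[...,2]<16)&(abs(W[...,0]-590)<110)&(abs(W[...,1]-84)<55)
m=cv2.morphologyEx(m.astype(np.uint8),cv2.MORPH_OPEN,np.ones((3,3)));q=W[m>0]; print(cv2.minAreaRect(np.float32(q[:,:2])))
p,d,W=cloud("scene");cv2.imwrite("pics/s15.png",cv2.resize(p[140:300,100:360,::-1],None,fx=3,fy=3))
dl(428.6,45.4,97,-6.5)
E
```

```text
((610.7479858398438, 87.82119750976562), (132.51097106933594, 60.1961555480957), 4.702972412109375)
d [ 26.2 203.9   0.6] r [  0.   0. -79.] from [629.8  87.7  97.4] [180.   -0.  -85.5] t 24.15
```

View pics/s15.png

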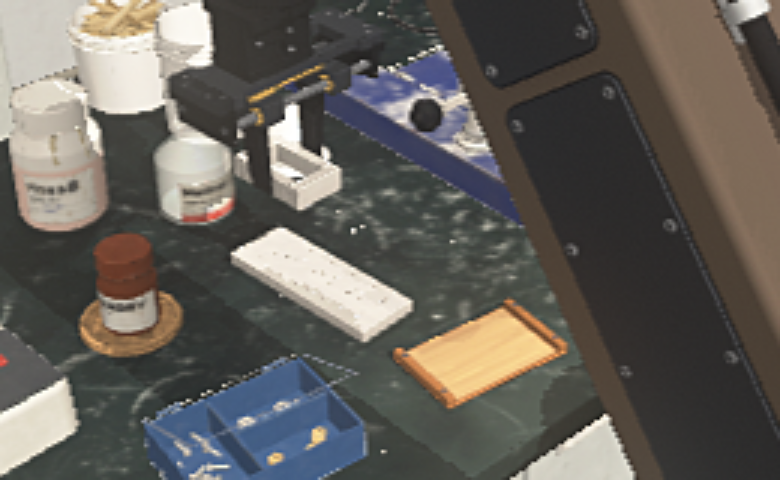

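View pics/w15.png

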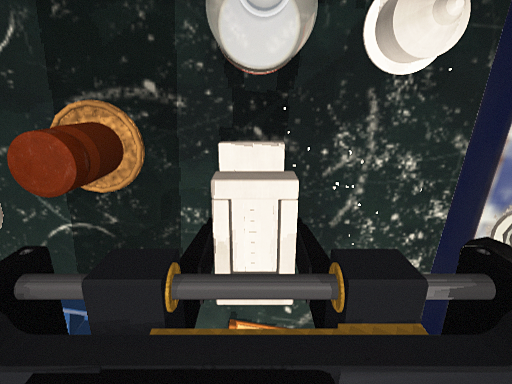

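>>> {"method": "arm_command", "body": {"motion": [-1, 2, 15, 0, 0, 0, -4, -1, 5, 33, 0, 0, 0, -10, -1, 7, 52, 0, 0, 0, -17, -1, 10, 72, 0, 0, 0, -24, -1, 12, 92, 0, 0, 0, -31, -1, 15, 112, 0, 0, 0, -38, -1, 17, 132, 0, 0, 0, -45, -1, 20, 152, 0, 0, 0, -52, -1, 22, 172, 0, 0, 0, -59, -1, 24, 188, 0, 0, 0, -66, -1, 25, 199, 0, 0, 0, -72, -1, 25.5, 203.9, 0, 0, 0, -77, -1, 25.5, 203.9, 0, 0, 0, -79, -1, 25.5, 203.9, 0, 0, 0, -79, -1, 25.5, 203.9, 25, 0, 0, -79, -1, 25.5, 203.9, 48, 0, 0, -79, -1, 25.5, 203.9, 64, 0, 0, -79, -1, 25.5, 203.9, 70, 0, 0, -79, -1, 25.5, 203.9, 70, 0, 0, -79, -1, 25.5, 203.9, 70, 0, 0, -79]}}

```text
t: 26.15
eef_pos: [429.1, 46.2, 28.3]
tcp_rot: [3.142, -0.0, -0.113]
ft_force: [-0.0, -0.4, -2.8]
opening: 0.524
```

```bash
python3 - <<'E'
from h import *
p,d,W=cloud("wrist"); cv2.imwrite("pics/w16.png",p[:,:,::-1])
dl(428.6,46.3,9.4,-6.5)
E
```

```text
d [-0.7 -0.1 19.1] r [ 0.  -0.1  0. ] from [429.3  46.2  28.5] [ 1.8e+02 -1.0e-01 -6.5e+00] t 26.2
```

View pics/w16.png

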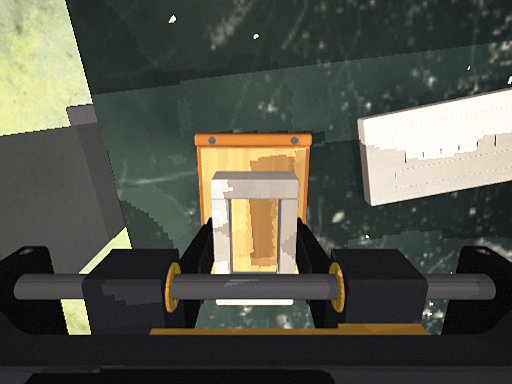

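Aligned and centred over the wooden tray. Lower.

>>> {"method": "arm_command", "body": {"motion": [-1, -0.4, 0, 6, 0, 0, 0, -1, -0.4, 0, 12, 0, 0, 0, -1, -0.4, 0, 16, 0, 0, 0, -1, -0.4, 0, 18, 0, 0, 0, -1, -0.4, 0, 19, 0, 0, 0, -1, -0.4, 0, 19, 0, 0, 0]}}

```text
t: 26.8
eef_pos: [428.4, 46.2, 9.4]
tcp_rot: [3.142, -0.0, -0.113]
ft_force: [-2.2, -0.4, 9.0]
opening: 0.521
```

>>> {"method": "arm_command", "body": {"motion": [0.08, 0, 0, 0, 0, 0, 0, 0.15, 0, 0, 0, 0, 0, 0, 0.3, 0, 0, 0, 0, 0, 0, 0.5, 0, 0, 0, 0, 0, 0, 0.5, 0, 0, 0, 0, 0, 0, 0.5, 0, 0, -10, 0, 0, 0, 0.5, 0, 0, -30, 0, 0, 0, 0.8, 0, 0, -60, 0, 0, 0, 1, 0, 0, -90, 0, 0, 0, 1, 0, 0, -120, 0, 0, 0, 1, 0, 0, -150, 0, 0, 0, 1, 0, 0, -160, 0, 0, 0, 1, 0, 0, -160, 0, 0, 0, 1, 0, 0, -160, 0, 0, 0]}}

```text
t: 28.2
eef_pos: [428.0, 46.2, 168.3]
tcp_rot: [3.141, 0.001, -0.113]
ft_force: [-0.6, -0.8, 0.1]
opening: 1.001
```

```bash
python3 - <<'E'
from h import *
p,d,W=cloud("wrist"); cv2.imwrite("pics/w17.png",p[:,:,::-1])
m=(W[...,2]>22)&(W[...,2]<31)&(abs(W[...,0]-428)<70)&(abs(W[...,1]-45)<70)
m=cv2.morphologyEx(m.astype(np.uint8),cv2.MORPH_OPEN,np.ones((3,3)));q=W[m>0]; print(cv2.minAreaRect(np.float32(q[:,:2])))
m=(W[...,2]>1.8)&(W[...,2]<31)&(np.hypot(W[...,0]-428,W[...,1]-45)<85)
m=cv2.morphologyEx(m.astype(np.uint8),cv2.MORPH_OPEN,np.ones((5,5)))
n,l,st,ce=cv2.connectedComponentsWithStats(m); i=1+st[1:,4].argmax(); q=W[l==i];print(cv2.minAreaRect(np.float32(q[:,:2])))
dl(592.5,85.6,170,-85)
E
```

```text
((428.39697265625, 44.161014556884766), (83.87104797363281, 49.95596694946289), 83.58698272705078)
((428.4823303222656, 46.12739181518555), (121.94917297363281, 77.77792358398438), 83.63958740234375)
d [159.1 -57.7  -2.4] r [ 0.1  0.1 78.5] from [427.9  46.2 167.9] [ 1.8e+02  1.0e-01 -6.5e+00] t 28.25
```

View pics/w17.png

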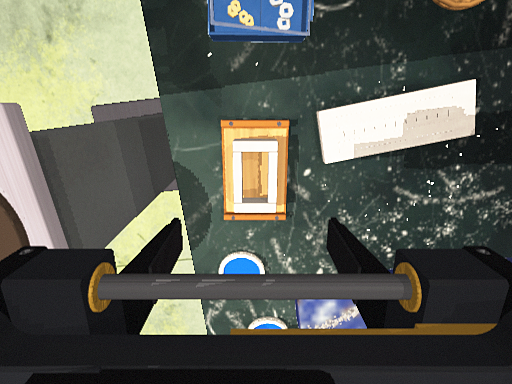

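>>> {"method": "arm_command", "body": {"motion": [1, 15, -6, 0, 0, 0, 8, 1, 35, -13, 0, 0, 0, 16, 1, 55, -20, 0, 0, 0, 24, 1, 75, -27, 0, 0, 0, 32, 1, 95, -34, 0, 0, 0, 40, 1, 115, -42, 0, 0, 0, 48, 1, 135, -49, 0, 0, 0, 56, 1, 150, -55, 0, 0, 0, 64, 1, 159, -57.7, 0, 0, 0, 72, 1, 159, -57.7, 0, 0, 0, 78.5, 1, 159, -57.7, 0, 0, 0, 78.5, 1, 159, -57.7, 0, 0, 0, 78.5]}}

```text
t: 29.45
eef_pos: [592.5, 85.6, 167.7]
tcp_rot: [3.139, 0.0, -1.479]
ft_force: [0.3, -0.2, 0.2]
opening: 1.003
```

```bash
python3 - <<'E'
from h import *
p,d,W=cloud("wrist")
m=(W[...,2]>9)&(W[...,2]<16)&(abs(W[...,0]-590)<110)&(abs(W[...,1]-84)<55)
m=cv2.morphologyEx(m.astype(np.uint8),cv2.MORPH_OPEN,np.ones((3,3)));q=W[m>0]; print(cv2.minAreaRect(np.float32(q[:,:2])))
dl(592.5,85.6,40,-85)
E
```

```text
((592.586669921875, 85.82229614257812), (169.2147216796875, 60.04673767089844), 5.037899971008301)
d [ 0.00e+00 -1.00e-01  1.28e+02] r [0.1 0.  0.2] from [592.6  85.6 168. ] [179.9   0.  -84.8] t 29.5
```

>>> {"method": "arm_command", "body": {"motion": [1, 0, 0, 25, 0, 0, 0.2, 1, 0, 0, 55, 0, 0, 0.2, 1, 0, 0, 85, 0, 0, 0.2, 1, 0, 0, 110, 0, 0, 0.2, 1, 0, 0, 130, 0, 0, 0.2, 1, 0, 0, 145, 0, 0, 0.2, 1, 0, 0, 155, 0, 0, 0.2, 1, 0, 0, 161, 0, 0, 0.2, 1, 0, 0, 162, 0, 0, 0.2, 1, 0, 0, 162, 0, 0, 0.2]}}

```text
t: 30.5
eef_pos: [593.3, 85.7, 7.4]
tcp_rot: [-3.141, -0.0, -1.486]
ft_force: [-0.0, -0.5, 0.4]
opening: 1.001
```

>>> {"method": "arm_command", "body": {"motion": [1, 0, 0, 2, 0, 0, 0, 1, 0, 0, 3.5, 0, 0, 0, 1, 0, 0, 5, 0, 0, 0, 1, 0, 0, 5, 0, 0, 0, 1, 0, 0, 5, 0, 0, 0]}}

```text
t: 31.0
eef_pos: [593.0, 85.6, 1.9]
tcp_rot: [-3.142, -0.0, -1.486]
ft_force: [0.4, -0.8, -0.4]
opening: 1.001
```

>>> {"method": "arm_command", "body": {"motion": [0.6, 0, 0, 0, 0, 0, 0, 0.4, 0, 0, 0, 0, 0, 0, 0.3, 0, 0, 0, 0, 0, 0, 0.25, 0, 0, 0, 0, 0, 0, 0.2, 0, 0, 0, 0, 0, 0, -1, 0, 0, 0, 0, 0, 0, -1, 0, 0, 0, 0, 0, 0, -1, 0, 0, 0, 0, 0, 0, -1, 0, 0, 0, 0, 0, 0, -1, 0, 0, 0, 0, 0, 0, -1, 0, 0, 0, 0, 0, 0]}}

```text
t: 32.1
eef_pos: [592.9, 85.8, 1.9]
tcp_rot: [3.142, 0.0, -1.486]
ft_force: [-0.0, 5.0, -0.2]
opening: 0.626
```

>>> {"method": "arm_command", "body": {"motion": [-1, 0, 0, -2, 0, 0, 0, -1, 0, 0, -5, 0, 0, 0, -1, 0, 0, -9, 0, 0, 0, -1, 0, 0, -14, 0, 0, 0, -1, 0, 0, -20, 0, 0, 0, -1, 0, 0, -26, 0, 0, 0, -1, 0, 0, -30, 0, 0, 0, -1, 0, 0, -30, 0, 0, 0]}}

```text
t: 32.9
eef_pos: [593.3, 85.7, 32.7]
tcp_rot: [-3.14, -0.0, -1.486]
ft_force: [0.4, 0.6, -8.6]
opening: 0.632
```

```bash
python3 - <<'E'
from h import *
p,d,W=cloud("wrist"); cv2.imwrite("pics/w18.png",p[:,:,::-1])
p,d,W=cloud("scene");cv2.imwrite("pics/s18.png",cv2.resize(p[140:300,100:360,::-1],None,fx=3,fy=3))
s=env.state();print(s['eef_pos'],s['ft_force'],s['moment'],s['opening'])
E
```

```text
[592.9274437   85.65691902  31.98349185] [-0.53319254  0.08932712 -9.62328266] [ 0.05516059  0.0793792  -0.00433707] 0.628825869433545
```

View pics/s18.png

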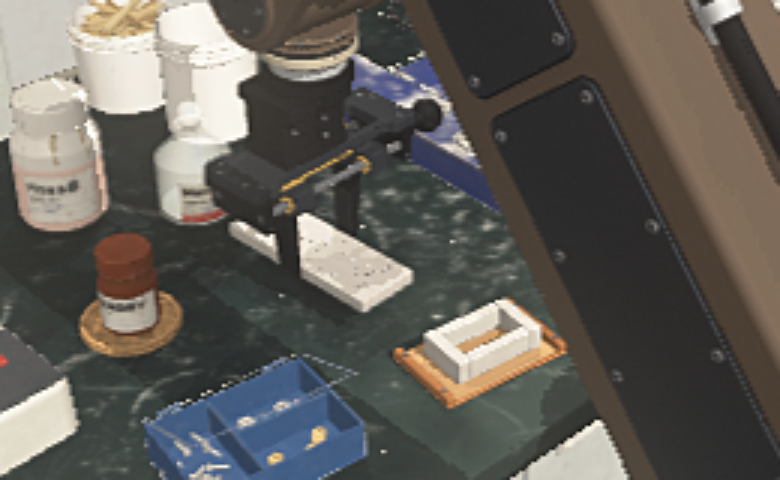

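View pics/w18.png

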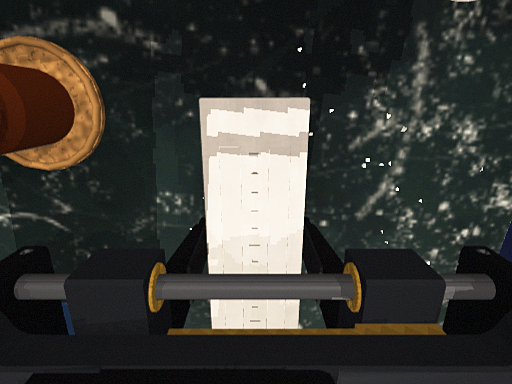

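```bash
python3 - <<'E'
from h import *
for f in ("w1.npz","w2.npz"):
    W=np.load(f)['W']
    for z0,z1 in((30,60),(60,110),(110,200),(200,700)):
        m=(W[...,2]>z0)&(W[...,2]<z1)&(W[...,1]<-300)&(W[...,1]>-480)&(W[...,0]>480)
        q=W[m]
        if len(q): print(f,z0,len(q),np.percentile(q[:,0],1).round(),q[q[:,0].argmin()].round())
dl(437.2,-406.6,120,-6.2); dl(430,0,120,-45)
E
```

```text
w1.npz 30 2154 567.0 [ 566. -376.   56.]
w1.npz 60 6046 559.0 [ 557. -365.   93.]
w1.npz 110 5416 562.0 [ 557. -365.  114.]
w2.npz 30 2901 567.0 [ 566. -382.   55.]
w2.npz 60 5077 561.0 [ 557. -365.  101.]
w2.npz 110 2808 560.0 [ 557. -363.  110.]
w2.npz 200 115 480.0 [ 480. -303.  306.]
d [477.4 196.7 -88. ] r [ -0.  -0. -79.] from [592.9  85.7  32. ] [-180.    -0.   -85.2] t 33.0
d [ 71.6 169.6 -88. ] r [ -0.   -0.  -40.2] from [592.9  85.7  32. ] [-180.    -0.   -85.2] t 33.0
```

>>> {"method": "arm_command", "body": {"motion": [-1, 0, 0, -12, 0, 0, 0, -1, 0, 3, -30, 0, 0, 0, -1, 4, 12, -50, 0, 0, -2, -1, 9, 25, -68, 0, 0, -5, -1, 15, 40, -80, 0, 0, -9, -1, 22, 56, -88, 0, 0, -13, -1, 29, 72, -88, 0, 0, -17, -1, 36, 88, -88, 0, 0, -21, -1, 43, 104, -88, 0, 0, -25, -1, 50, 120, -88, 0, 0, -29, -1, 57, 136, -88, 0, 0, -33, -1, 64, 152, -88, 0, 0, -37, -1, 69, 163, -88, 0, 0, -40, -1, 71.6, 169.6, -88, 0, 0, -40, -1, 71.6, 169.6, -88, 0, 0, -40]}}

```text
t: 34.5
eef_pos: [429.7, -0.2, 120.4]
tcp_rot: [-3.141, -0.0, -0.79]
ft_force: [-0.6, -0.3, -8.0]
opening: 0.628
```

```bash
python3 - <<'E'
from h import *
print(env.state()['ft_force'],env.state()['opening'])
dl(437.2,-406.6,120,-6.2)
E
```

```text
[-0.62852877 -0.27458742 -8.04525576] 0.628397776317787
d [294.1 280.6   0.5] r [ -0.   -0.  -39.1] from [ 4.297e+02 -2.000e-01  1.204e+02] [-180.    -0.   -45.3] t 34.5
```

>>> {"method": "arm_command", "body": {"motion": [-1, 7, 7, 0, 0, 0, -1, -1, 20, 19, 0, 0, 0, -3, -1, 36, 34, 0, 0, 0, -5, -1, 53, 51, 0, 0, 0, -8, -1, 70, 67, 0, 0, 0, -10, -1, 88, 84, 0, 0, 0, -13, -1, 106, 101, 0, 0, 0, -15, -1, 124, 118, 0, 0, 0, -18, -1, 142, 135, 0, 0, 0, -20, -1, 160, 153, 0, 0, 0, -23, -1, 178, 170, 0, 0, 0, -25, -1, 196, 187, 0, 0, 0, -28, -1, 214, 204, 0, 0, 0, -30, -1, 232, 221, 0, 0, 0, -33, -1, 250, 239, 0, 0, 0, -36, -1, 268, 256, 0, 0, 0, -38, -1, 282, 269, 0, 0, 0, -39.1, -1, 290, 277, 0, 0, 0, -39.1, -1, 294.1, 280.6, 0, 0, 0, -39.1, -1, 294.1, 280.6, 0, 0, 0, -39.1]}}

```text
t: 36.5
eef_pos: [438.6, -406.4, 119.7]
tcp_rot: [-3.141, 0.0, -0.107]
ft_force: [0.5, 0.1, -8.8]
opening: 0.632
```

```bash
python3 - <<'E'
from h import *
p,d,W=cloud("wrist"); cv2.imwrite("pics/w19.png",p[:,:,::-1])
print(env.state()['ft_force'],env.state()['opening'])
dl(437.2,-406.6,30,-6.2)
E
```

```text
[ 0.25911292  0.10707508 -8.82645647] 0.62797500030836
d [-1.2  0.9 89.8] r [-0.   0.   0.1] from [ 438.5 -405.8  119.8] [-180.     0.    -6.1] t 36.55
```

View pics/w19.png

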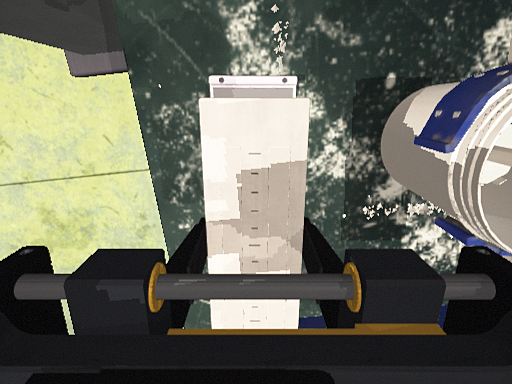

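Aligned over the tray; descend to a hover.

>>> {"method": "arm_command", "body": {"motion": [-1, -1, 0.6, 15, 0, 0, 0, -1, -1, 0.6, 35, 0, 0, 0, -1, -1, 0.6, 55, 0, 0, 0, -1, -1, 0.6, 72, 0, 0, 0, -1, -1, 0.6, 84, 0, 0, 0, -1, -1, 0.6, 90, 0, 0, 0, -1, -1, 0.6, 90, 0, 0, 0, -1, -1, 0.6, 90, 0, 0, 0]}}

```text
t: 37.35
eef_pos: [437.7, -407.0, 30.6]
tcp_rot: [3.141, -0.001, -0.106]
ft_force: [0.3, -0.2, -8.8]
opening: 0.627
```

```bash
python3 - <<'E'
from h import *
p,d,W=cloud("wrist"); cv2.imwrite("pics/w20.png",p[:,:,::-1])
dl(437.2,-406.6,5.9,-6.2)
E
```

```text
d [-0.6 -0.5 24.8] r [ 0.1 -0.1  0.1] from [ 437.7 -407.1   30.7] [ 1.799e+02 -1.000e-01 -6.100e+00] t 37.4
```

View pics/w20.png

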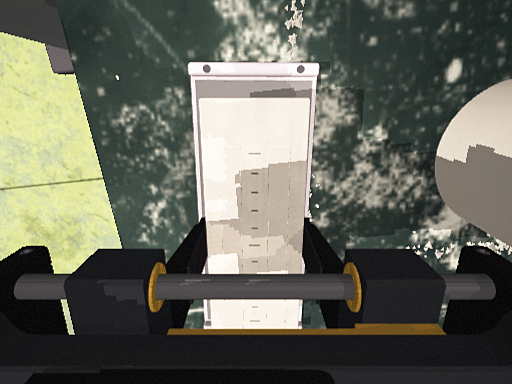

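>>> {"method": "arm_command", "body": {"motion": [-1, -0.5, -0.4, 7, 0, 0, 0, -1, -0.5, -0.4, 14, 0, 0, 0, -1, -0.5, -0.4, 19, 0, 0, 0, -1, -0.5, -0.4, 22, 0, 0, 0, -1, -0.5, -0.4, 23.5, 0, 0, 0, -1, -0.5, -0.4, 24.3, 0, 0, 0, -1, -0.5, -0.4, 24.3, 0, 0, 0]}}

```text
t: 38.1
eef_pos: [436.8, -406.4, 5.9]
tcp_rot: [3.142, 0.0, -0.106]
ft_force: [-1.6, 1.2, -4.5]
opening: 0.627
```

>>> {"method": "arm_command", "body": {"motion": [-1, 0, 0, 0.3, 0, 0, 0, 0.3, 0, 0, 0.3, 0, 0, 0, 0.4, 0, 0, 0.3, 0, 0, 0, 0.6, 0, 0, 0.3, 0, 0, 0, 0.6, 0, 0, 0.3, 0, 0, 0, 0.6, 0, 0, -10, 0, 0, 0, 0.6, 0, 0, -30, 0, 0, 0, 0.8, 0, 0, -60, 0, 0, 0, 1, 0, 0, -90, 0, 0, 0, 1, 0, 0, -120, 0, 0, 0, 1, 0, 0, -150, 0, 0, 0, 1, 0, 0, -165, 0, 0, 0, 1, 0, 0, -165, 0, 0, 0, 1, 0, 0, -165, 0, 0, 0]}}

```text
t: 39.5
eef_pos: [436.8, -406.3, 170.6]
tcp_rot: [3.141, -0.0, -0.106]
ft_force: [-0.5, 0.2, -0.3]
opening: 1.002
```

```bash
python3 - <<'E'
from h import *
p,d,W=cloud("wrist"); cv2.imwrite("pics/w21.png",p[:,:,::-1])
m=(W[...,2]>13)&(W[...,2]<21)&(abs(W[...,0]-437)<70)&(abs(W[...,1]+406)<120)
m=cv2.morphologyEx(m.astype(np.uint8),cv2.MORPH_OPEN,np.ones((3,3)));q=W[m>0]; print(q.mean(0),cv2.minAreaRect(np.float32(q[:,:2])))
m=(W[...,2]>1.8)&(W[...,2]<21)&(np.hypot(W[...,0]-437,W[...,1]+407)<125)
m=cv2.morphologyEx(m.astype(np.uint8),cv2.MORPH_OPEN,np.ones((5,5)))
n,l,st,ce=cv2.connectedComponentsWithStats(m); i=1+st[1:,4].argmax(); q=W[l==i];print(cv2.minAreaRect(np.float32(q[:,:2])))
p,d,W=cloud("top");cv2.imwrite("pics/t21.png",cv2.resize(p[110:280,130:410,::-1],None,fx=2.8,fy=2.8))
dl(330,-500,260,-6)
E
```

```text
[ 437.58776741 -401.43216352   16.18798014] ((436.9480285644531, -408.0322265625), (168.99874877929688, 60.158206939697266), 84.03201293945312)
((437.10552978515625, -406.3463134765625), (207.72036743164062, 81.54894256591797), 83.58588409423828)
d [-96.2 104.5 -90.3] r [-0.1  0.1 -0.1] from [ 436.6 -406.1  169.7] [-1.799e+02  1.000e-01 -6.100e+00] t 39.6
```

View pics/w21.png

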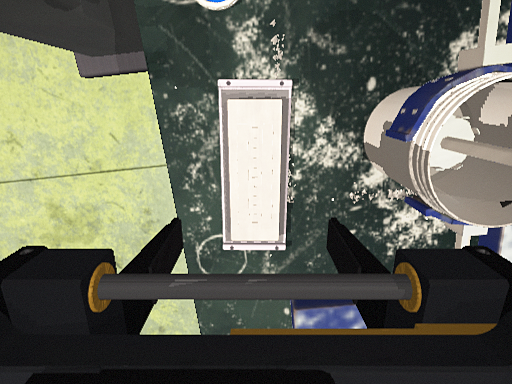

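View pics/t21.png

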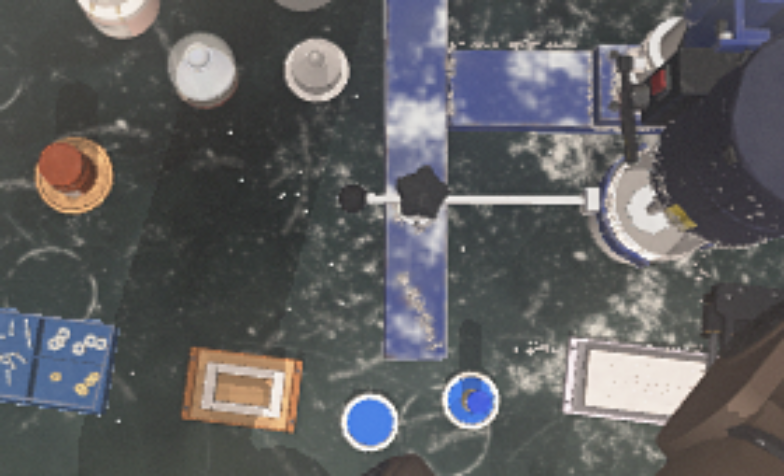

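```bash
python3 - <<'E'
from h import *
s=env.state();print(s['ft_force'],abs(s['qvel']).max(),s['t'])
print(env.job_done())
E
```

```text
[ 0.50725363 -0.76501587  0.30816215] 0.00922001877303271 39.6
the job is handed in; nothing more can be done
None
```

I took the pile apart in the order jar, vial, film applicator, gauge block. Each now sits in its own place, and I handed the job in at 39.6 s of the 136 s allowed.

Last camera checks after each placing:

| Thing | Place | Distance from centre |
|---|---|---|
| Jar | cork coaster | about 1.5 mm, upright |
| Vial | right-hand blue-middled dish | about 1 mm, upright |
| Applicator | wooden tray | about 2 mm along the tray, lying flat between the raised ends, angle within 0.1° |
| Gauge block | aluminium tray | about 1.7 mm along the tray, lying flat between the raised ends, angle within 0.5° |

- **Offsets:** both tray offsets point the same way. Part of that may be camera bias, so I left them.
- **Flask and flow cup:** I did not touch them, and they look unmoved in the last top picture. I did not measure them again.
- **Force:** the highest wrist force I read was about 20 N, when the vial was set down. The gripper was clear of everything at hand-in.
- **Checks that disagreed:**
  - The jar's top read 77 mm where about 80 mm was expected. The arm was still settling when that picture was taken.
  - The last measurement of the vial dish's rim came out wrong because the vial was in the way, so the vial's offset is against the dish centre measured before placing.

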